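# Hang the drain grate on the drip tray's twin sprung pins and catch it

## Robot

A 7-joint arm with a two-finger parallel gripper is mounted at the origin on the work surface. World frame = base frame: x ahead of the robot, y to its left, z up, the work surface at z = 0. Lengths are in mm, angles in rad, forces in N, time in s.
With the tool pointing down it reaches from about 425 to 825 mm from the base axis. Payload 3.6 kg.
Tool frame: the origin (TCP) lies where the fingers leave the gripper's body, on its centre line; the fingertips stand 84 mm ahead of it and the grasp point (between the pads) lies 65 mm ahead of it (manip.tcp_to_grasp is the distance from the TCP to the grasp point, in mm); z points along the fingers, y is the direction in which the jaws open and shut (so a half turn about z gives the same grasp; the last joint's range is limited). The gripper opens to 93 mm and grips with 3 to 60 N. Pads are 15 mm wide; open, the fingers measure 128 mm over their backs; the gripper's body (75 mm by 188 mm) begins 65 mm behind the grasp point.
Start: joints at [-1.373, 0.615, -0.013, 1.423, 0.008, 1.103, -0.04], TCP at [144.864, 633.626, 302.74] pointing down, gripper open.
Joint ranges: [-3.12, 3.12], [-0.3, 2.06], [-1.34, 1.32], [0.26, 2.42], [-1.36, 4.5], [0.01, 1.98], [-2.84, 2.84]. Speed limits (rad/s): [2.79, 2.79, 3.14, 3.14, 3.14, 3.14, 3.14].

## Interface

Orientations are given as a unit quaternion [x, y, z, w].
In Python, from rig import manip gives the robot as it stands. The module is installed in compiled form; this text tells all that it offers.
- The arm moves only by the tool step_arm, never from a script. Its argument "rows" is a list that holds one entry, the list of rows, each a list of 4 numbers: the shift along the tool's x, y, z in m, then the turn about the tool's z in rad. A call has 1 to 5 rows; each row shifts and turns the commanded pose from where the row before left it, along the tool's axes as they then stand; what a row does not reach is not made up. A row lasts 1/12 s, in which the tool goes at most 41.7 mm and 7.16 degrees, less where a joint would pass 70% of its speed; a pose out of reach is approached as far as the arm can. A call with a gripper value outside its range is refused whole. "claw" is the opening, from 0 (shut) to 1 (fully open), set as the call begins (left out, the last holds). The fingers move at their own pace and stop on an object; "force" is the grip in N (left out, the last holds). Time passes only in rows, so rows that do not move let the fingers close. It gives the time, the measured TCP pose, the force and the opening at its end, in the units of the state.
- manip.state(): the state, without advancing time (a new reading comes with each control period).
- manip.get_image(name): name is "scene" or "top" or "wrist"; returns a dict with "pixels" (400x640x3 uint8, red, green, blue), "K" (3x3 intrinsics, pixels), "camera_from_world" (4x4, takes a point from world to camera coordinates); the wrist camera has in their place "tool_from_camera" (4x4, takes a point from camera to tool coordinates, whose origin is the TCP and whose axes are the flange's). Camera axes: x right, y down, z forward; pixel columns grow to the right and rows downward; lengths in mm; the calibration is good to about 2 mm. A picture is of the moment at which its call begins: read the wrist's pose just before it. There is no depth.
- manip.job_done(): hands the job in, once; it reports no verdict.
The state is a dict: "time_s": time; "joints": joint angles; "joint_vel": joint speeds; "effort": joint torques, N m; "tcp_pos": TCP position; "eef_rot": TCP orientation; "ft_force": force on the tool from outside, world axes, zero at the start; "torque": the same for the moment, N m; "grip_width": finger opening in mm.
Only numpy, scipy, OpenCV 4.12 (cv2) and the standard library are available. Lean on these libraries where they do the work, as an engineer would, in place of code of your own. Each camera call takes 0.05 s, during which the arm holds its last target.

## Task

Pick up the drain grate by its handle and put it back on the drip tray: feel gently for the tray's two sprung pins, whose place along their slots is not known, until both stand in the grate's two end holes, then let the grate down until it lies fully home and flat on the ledges, never forcing it against the pins. Then slide the tray's catch fully in over the edge of the grate, let go, and leave the other kitchen things where they stand.

Things in the scene. Friction and masses are not known exactly. Their poses are not given: they have to be found in the camera images.
- tray: steel drip tray fixed on the counter, 124 mm (its x) by 212 mm (its y). Origin on the counter under its middle; x along the short side, pointing away from the catch; z up. Two flat ledges along x, 30 mm wide, middles at y = +75 and -75 mm, tops 16 mm above the counter: the grate lies home on them. End rims at y = +-104 mm, 20 mm high. More than 40 N between grate and tray, pins or catch is damage
- slot_a (a point): middle of the dark slot (along tray x) in the ledge at tray y = +75 mm, on the ledge top. In it stands an upright steel pin, 8 mm diameter, flat top without bevel, 40 mm above the counter. The pin is NOT at this point: its x is anywhere from -16 to +16 mm of it (y exact), unreported, and stays so during the task
- slot_b (a point): the same at tray y = -75 mm. Both pins are on one carriage and share the same x. They are sprung and sink together: pushed down they give way from about 3 N, rise 0.7 N per mm, bottom after 8 mm (about 8 N), then are rigid; they jump back up when holes come over them
- grate_grip (a point): centre of the handle bar of the loose aluminium drain grate, 52 mm above its underside; grate axes, z up. Grate 84 mm (x) by 180 mm (y), 8 mm thick, 0.36 to 0.54 kg, same either way round, flat on the counter at the start. Handle bar along y: 120 mm long, 12 mm wide, 10 mm high, 39 mm free below it, posts at y = +-55 mm. This point is 68 mm above the counter when home, 92 mm on the raised pins
- grate_hole (a point): centre of one of the grate's two through holes, at its underside, at grate x = 0, y = +75 mm (the other at y = -75 mm). Each is 11 mm wide in x and 18 mm long in y, in an end bar 30 mm wide in y that is solid elsewhere over the full 84 mm of x
- catch_tab (a point): point on the black upright tab of the tray's catch, 50 mm above the counter. Tab 12 mm thick along tray x, 22 mm wide along tray y, from 33 to 65 mm above the counter. It lies at tray x = -104 mm + catch value, y = 0; axes are those of the tray
- catch (a joint): travel of the catch in m along the tray's +x: 0 fully out, 0.048 fully in (rigid stop); starts nearly out, stays where left (friction 2 N). Its 24 mm wide flat tongue is 26.5 to 32.5 mm above the counter: it passes 2.5 mm over a grate that is home. Tongue tip at tray x = -66 mm + value
- tiffin: round two-tier aluminium tiffin, 104 mm across, 127 mm high with its wire handle; a bystander, origin at its underside
- spoon: red plastic spoon, 170 mm long, lying flat; a bystander, origin at its underside
- saucer: white ceramic saucer, 130 mm across, 18 mm high; a bystander, origin at its underside
- snackbox: green snap-lid snack box, 96 x 136 x 52 mm high; a bystander, origin at its underside
- tumbler: steel tumbler, 68 mm across, 90 mm high; a bystander, origin at its underside
- jar: glass jar with steel cap, 68 mm across, 100 mm high; a bystander, origin at its underside
- shaker: small steel shaker, 38 mm across, 70 mm high; a bystander, origin at its underside
Mind the look-alikes: they are no part of the job. Leave any red or yellow look-alike of the part that bears grate_grip alone.

How it is judged:
By the outcome, as a careful person would: the job done as asked, in the order asked, and still so for the second after the job is handed in, with the robot touching nothing.
It also fails if it takes over 67 s, if anything falls off the work surface, if the arm or the gripper's body presses on something with over 40 N, if the wrist force passes 120 N, or if a joint passes its speed limit or range.

## Working session

There is one attempt and no reset: what is moved stays moved. The work goes in short steps, Python scripts to look and compute and a tool call to move; the robot and the scene stay as the last step left them, time stands still between calls to the robot, and variables do not carry over. Pictures are saved under pics/ and viewed, and the job is handed in when it is done.

Besides the shell and the picture viewer there is one more tool, called after "Emit:" in YAML: its name, and indented under it one key for each argument. step_arm: Moves the arm, as the interface text tells. Its arguments: {"type":"object","properties":{"rows":{"type":"array","items":{"type":"array","items":{"type":"array","items":{"type":"number"}}}},"claw":{"type":"number"},"force":{"type":"number"}},"required":["rows"]}

```bash
mkdir -p pics
cat > h.py <<'E'
import numpy as np, cv2, json
from rig import manip
def grab(n,tag):
    d=manip.get_image(n); im=np.array(d["pixels"])[:,:,::-1].copy()
    cv2.imwrite(f"pics/{tag}.png",im); 
    np.savez(f"pics/{tag}.npz",**{k:np.array(v) for k,v in d.items()})
    return im,d
def load(tag):
    d=np.load(f"pics/{tag}.npz"); return {k:d[k] for k in d.files}
def ray(d,u,v,z):
    K=d["K"];T=d["camera_from_world"];R=T[:3,:3];t=T[:3,3]
    c=-R.T@t; r=R.T@np.linalg.solve(K,[u,v,1.]); return c+r*(z-c[2])/r[2]
def proj(d,p):
    T=d["camera_from_world"];q=d["K"]@(T[:3,:3]@np.array(p,float)+T[:3,3]); return q[:2]/q[2]
E
python3 - <<'E'
from h import *
print(manip.state())
for n in("scene","top","wrist"):
    im,d=grab(n,n+"0"); print(n,d["K"].tolist()); 
    if n!="wrist": print(d["camera_from_world"].round(3).tolist())
    else: print(d["tool_from_camera"])
E
```

```text
{'time_s': 0.0, 'joints': array([-1.37249094,  0.61591259, -0.01260747,  1.42489361,  0.00813109,
        1.10342112, -0.04041532]), 'joint_vel': array([ 0.00096253, -0.00018277,  0.00113837, -0.00201458, -0.00023882,
       -0.00021752, -0.00055179]), 'effort': array([-1.39745180e-04, -4.58940911e+01,  2.09739441e-01, -1.65740240e+01,
       -6.09190087e-02,  2.05135799e-02,  2.26972224e-04]), 'tcp_pos': array([144.7650806 , 633.07603981, 301.58700769]), 'eef_rot': array([ 1.12137279e-01,  9.93691885e-01, -1.28730497e-03, -1.09685056e-04]), 'ft_force': array([ 0.03621843, -0.08016217, -0.23963831]), 'torque': array([-0.02914025,  0.00417981, -0.01865396]), 'grip_width': 92.80156859462392}
scene [[416.5507458434304, 0.0, 313.6239927789308], [0.0, 416.5507458434304, 202.91002319156917], [0.0, 0.0, 1.0]]
[[0.119, 0.993, -0.015, 14.466], [0.838, -0.108, -0.535, -462.665], [-0.533, 0.051, -0.845, 1540.05], [0.0, 0.0, 0.0, 1.0]]
top [[428.797928869158, 0.0, 322.8267669931897], [0.0, 428.797928869158, 205.9303151178488], [0.0, 0.0, 1.0]]
[[0.004, -1.0, -0.002, -64.308], [-0.992, -0.004, -0.129, 591.688], [0.129, 0.003, -0.992, 1129.504], [0.0, 0.0, 0.0, 1.0]]
wrist [[299.36661280028505, 0.0, 317.42558507435666], [0.0, 299.36661280028505, 200.69719484009232], [0.0, 0.0, 1.0]]
[[ 4.17563802e-05 -9.64558610e-01 -2.63868689e-01  7.40073649e+01]
 [ 9.99999567e-01  2.85467342e-04 -8.85264642e-04 -7.34934904e-01]
 [ 9.29215526e-04 -2.63868538e-01  9.64558205e-01 -8.25785418e+01]
 [ 0.00000000e+00  0.00000000e+00  0.00000000e+00  1.00000000e+00]]
```

View pics/scene0.png

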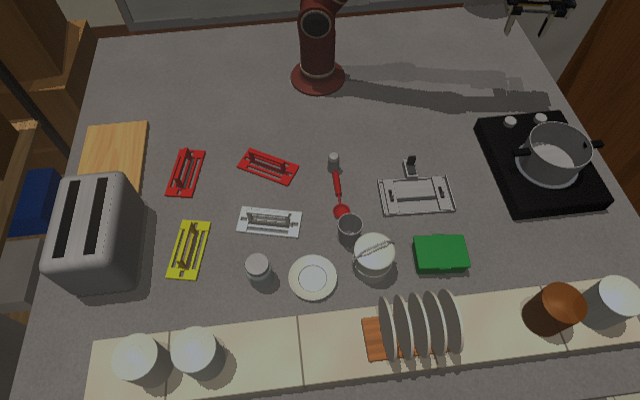

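View pics/top0.png

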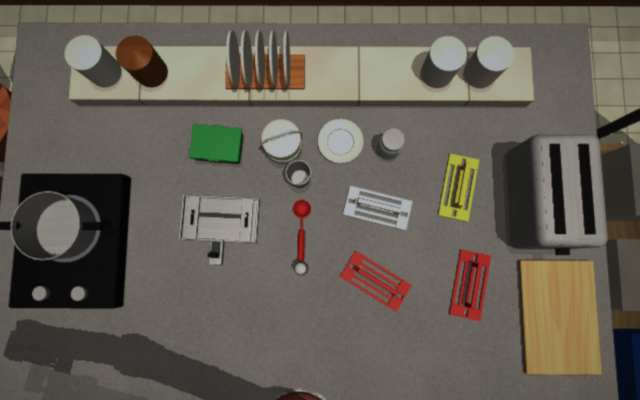

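View pics/wrist0.png

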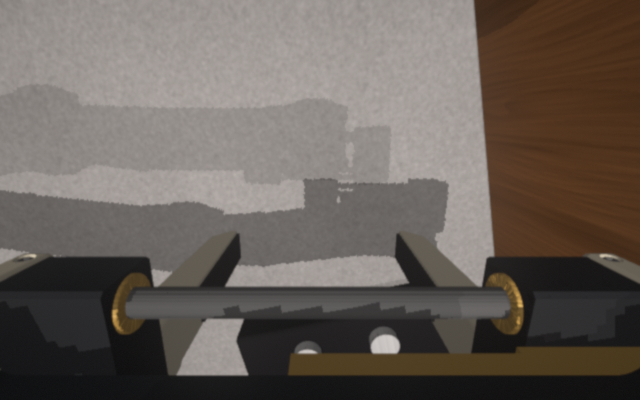

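The silver grate is at about (378,207) in the top view and (269,222) in the scene view. The look-alikes are red at (375,280), red at (470,284) and yellow at (459,187). Only the silver one fits, being aluminium. The tray is at about (220,219) in the top view, with its catch tab at (215,252). I'll enlarge both.

Run:
```python
from h import *
im=cv2.imread("pics/top0.png")
a=cv2.resize(im[170:245,335:420],None,fx=7,fy=7,interpolation=cv2.INTER_CUBIC)
b=cv2.resize(im[185:275,170:270],None,fx=6.6,fy=6.6,interpolation=cv2.INTER_CUBIC)
cv2.imwrite("pics/cg.png",a);cv2.imwrite("pics/ct.png",b)
d=load("top0")
for u,v,z in[(378,207,50),(220,219,16),(215,252,50),(300,268,70),(298,173,90)]: print(u,v,ray(d,u,v,z).round())
```

```text
378 207 [ 588. -211.   50.]
220 219 [557. 222.  16.]
215 252 [466. 224.  50.]
300 268 [425.  -3.  70.]
298 173 [672.   4.  90.]
```

View pics/cg.png

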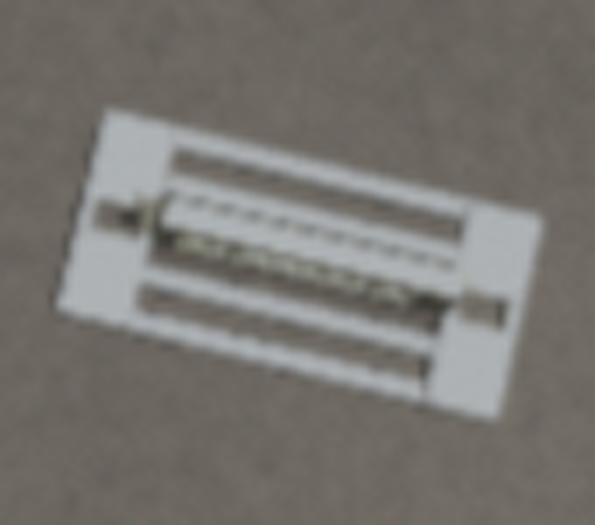

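View pics/ct.png

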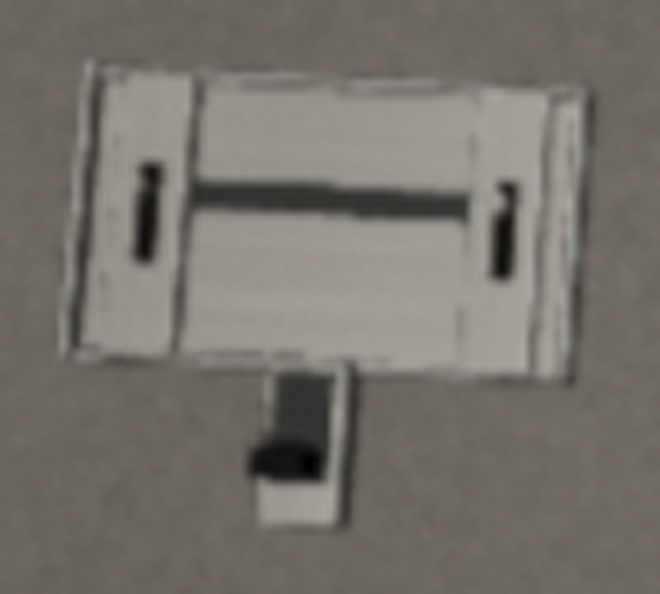

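Top view: the silver grate is an aluminium plate with a silver handle and holes at both ends, which matches the description. The tray shows a dark slot on each ledge, and the catch tab is below it. Next I'll measure both.

```bash
cat > meas.py <<'E'
from h import *
def rect(d,pts,z):
    w=np.array([ray(d,u,v,z)[:2] for u,v in pts]); h=cv2.convexHull(w.astype(np.float32))
    return cv2.minAreaRect(h)
for n,box,tb in (("top0",(330,170,425,245),(172,185,268,248)),("scene0",(225,195,310,245),(370,165,465,222))):
    im=cv2.imread(f"pics/{n}.png"); d=load(n)
    g=cv2.cvtColor(im,cv2.COLOR_BGR2GRAY)
    x0,y0,x1,y1=box
    s=g[y0:y1,x0:x1]; bg=np.median(s)
    thr=(bg+np.percentile(s,95))/2; m=(s>thr).astype(np.uint8)
    c=max(cv2.findContours(m,cv2.RETR_EXTERNAL,cv2.CHAIN_APPROX_NONE)[0],key=cv2.contourArea)[:,0,:]+[x0,y0]
    print(n,"grate",bg,thr,rect(d,c,8))
    x0,y0,x1,y1=tb
    s=g[y0:y1,x0:x1]
    thr=120 if n=="top0" else 110
    m=(s<45).astype(np.uint8)
    for c in cv2.findContours(m,cv2.RETR_EXTERNAL,cv2.CHAIN_APPROX_NONE)[0]:
        if cv2.contourArea(c)>5:
            c=c[:,0,:]+[x0,y0]; print("dark",c.mean(0),len(c),rect(d,c,16))
    m=(s>thr).astype(np.uint8);
    c=max(cv2.findContours(m,cv2.RETR_EXTERNAL,cv2.CHAIN_APPROX_NONE)[0],key=cv2.contourArea)[:,0,:]+[x0,y0]
    print("tray",np.median(s),rect(d,c,18))
E
python3 meas.py
python3 - <<'E'
import cv2
im=cv2.imread("pics/scene0.png")
cv2.imwrite("pics/cs.png",cv2.resize(im[145:225,370:465],None,fx=8,fy=7,interpolation=cv2.INTER_CUBIC))
E
```

```text
top0 grate 105.0 140.0 ((592.8858032226562, -214.85098266601562), (179.6885223388672, 84.18553161621094), 75.9601821899414)
dark [245.61111111 222.        ] 18 ((549.3333129882812, 151.49266052246094), (5.160712242126465, 22.573789596557617), 84.44068908691406)
dark [191.68421053 218.73684211] 19 ((558.2770385742188, 301.0068664550781), (5.511921405792236, 25.063682556152344), 84.35546875)
tray 110.0 ((549.4412841796875, 201.7034454345703), (160.16036987304688, 140.28518676757812), 87.31501007080078)
scene0 grate 103.0 131.0 ((591.3822631835938, -216.47938537597656), (179.94381713867188, 83.52640533447266), 76.02393341064453)
tray 103.0 ((560.2767333984375, 207.0763397216797), (145.05319213867188, 123.48977661132812), 87.40489196777344)
```

View pics/cs.png

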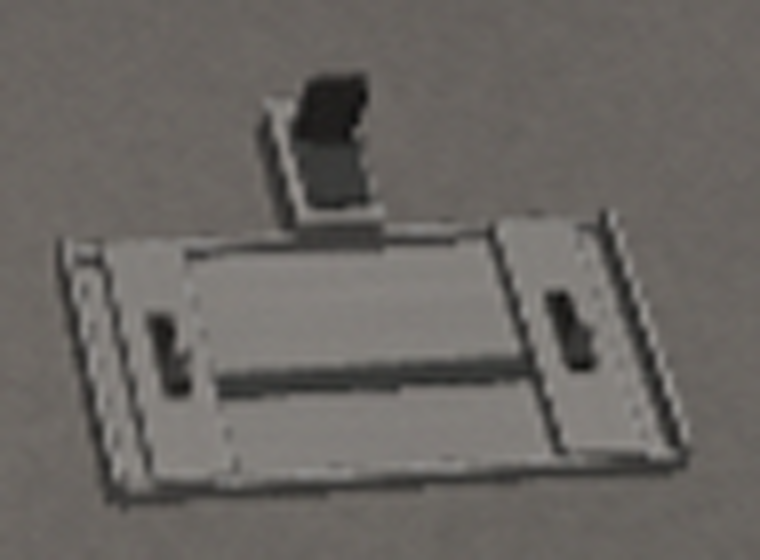

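Emit:
step_arm:
  rows:
    - [[-0.034,-0.019,0.006,0],[-0.034,-0.019,0.006,0],[-0.034,-0.019,0.006,0],[-0.034,-0.019,0.006,0],[-0.034,-0.019,0.006,0]]

```text
time_s: 0.57
tcp_pos: [290.4, 501.6, 272.3]
eef_rot: [0.112, 0.994, -0.0, -0.0]
ft_force: [1.0, 0.5, 0.2]
grip_width: 93.0
```

Emit:
step_arm:
  rows:
    - [[-0.034,-0.019,0.006,0],[-0.034,-0.019,0.006,0],[-0.034,-0.019,0.006,0],[-0.034,-0.019,0.006,0],[-0.034,-0.019,0.006,0]]

```text
time_s: 0.98
tcp_pos: [435.0, 371.1, 242.4]
eef_rot: [0.112, 0.994, -0.0, -0.0]
ft_force: [-0.1, 0.3, -0.6]
grip_width: 93.1
```

Emit:
step_arm:
  rows:
    - [[-0.034,-0.019,0.006,0],[-0.034,-0.019,0.006,0],[-0.034,-0.019,0.006,0],[-0.034,-0.019,0.006,0],[-0.034,-0.019,0.006,0]]

```text
time_s: 1.4
tcp_pos: [579.6, 240.6, 212.2]
eef_rot: [0.112, 0.994, -0.0, -0.0]
ft_force: [0.8, 1.0, -0.1]
grip_width: 93.1
```

Emit:
step_arm:
  rows:
    - [[-0.034,-0.019,0.01,0],[0,0,0,0]]

```text
time_s: 1.57
tcp_pos: [613.0, 205.1, 200.3]
eef_rot: [0.119, 0.993, -0.004, 0.002]
ft_force: [0.8, -1.2, 0.3]
grip_width: 92.8
```

```bash
cat >> h.py <<'E'
from scipy.spatial.transform import Rotation as Ro
def wgrab(tag):
    s=manip.state(); im,d=grab("wrist",tag)
    T=np.eye(4);T[:3,:3]=Ro.from_quat(s["eef_rot"]).as_matrix();T[:3,3]=s["tcp_pos"]
    M=np.linalg.inv(T@d["tool_from_camera"])
    np.savez(f"pics/{tag}.npz",pixels=d["pixels"],K=d["K"],camera_from_world=M); return s
E
python3 - <<'E'
from h import *
print(wgrab("w1"))
E
```

```text
{'time_s': 1.5667, 'joints': array([-0.35595912,  0.71194525, -0.00718253,  1.55016535,  0.01822243,
        0.88054893,  0.95951035]), 'joint_vel': array([-0.06426738, -0.04163542, -0.06730359,  0.06012204, -0.04382381,
        0.03236842, -0.05944857]), 'effort': array([ -5.15862063, -47.62473464,  -3.05486821, -15.23792803,
        -0.46597087,  -0.0948417 ,   0.27849097]), 'tcp_pos': array([612.99539087, 205.10821624, 200.33099921]), 'eef_rot': array([ 0.11885523,  0.99290045, -0.00437404,  0.00173179]), 'ft_force': array([ 0.79672091, -1.21661628,  0.26215591]), 'torque': array([-0.10028016, -0.02740292,  0.03736821]), 'grip_width': 92.82038359484285}
```

View pics/w1.png

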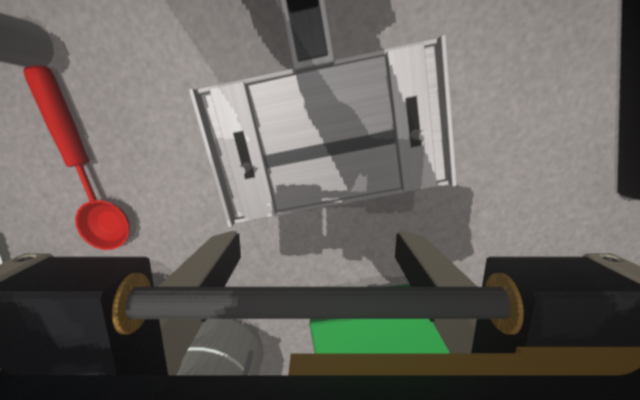

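Wrist view: the whole tray is in frame, with slots at about (244,155) and (414,122) and a pin near the lower (+x) end of each. The arm was still settling when this was taken, so I'll repeat it.

Emit:
step_arm:
  rows:
    - [[0,0,0,0],[0,0,0,0],[0,0,0,0]]

```text
time_s: 1.87
tcp_pos: [606.2, 218.3, 203.0]
eef_rot: [0.11, 0.994, 0.001, -0.0]
ft_force: [-0.1, 0.2, 0.1]
grip_width: 92.9
```

Run:
```python
from h import *
s=wgrab("w2"); print(s["tcp_pos"],s["eef_rot"],s["joint_vel"].round(3),s["ft_force"])
im=cv2.imread("pics/w2.png")
cv2.imwrite("pics/w2a.png",cv2.resize(im[30:240,180:470],None,fx=2.75,fy=2.75,interpolation=cv2.INTER_CUBIC))
a=cv2.resize(im[115:195,215:275],None,fx=6,fy=6,interpolation=cv2.INTER_CUBIC)
b=cv2.resize(im[80:160,385:445],None,fx=6,fy=6,interpolation=cv2.INTER_CUBIC)
cv2.imwrite("pics/w2b.png",np.hstack([a,b]))
```

```text
[606.22299343 218.29840427 203.0340698 ] [ 1.10458986e-01  9.93880353e-01  7.03928475e-04 -4.00204639e-04] [-0.004 -0.005  0.005 -0.003  0.004  0.001 -0.   ] [-0.10062875  0.20178019  0.08587967]
```

View pics/w2a.png

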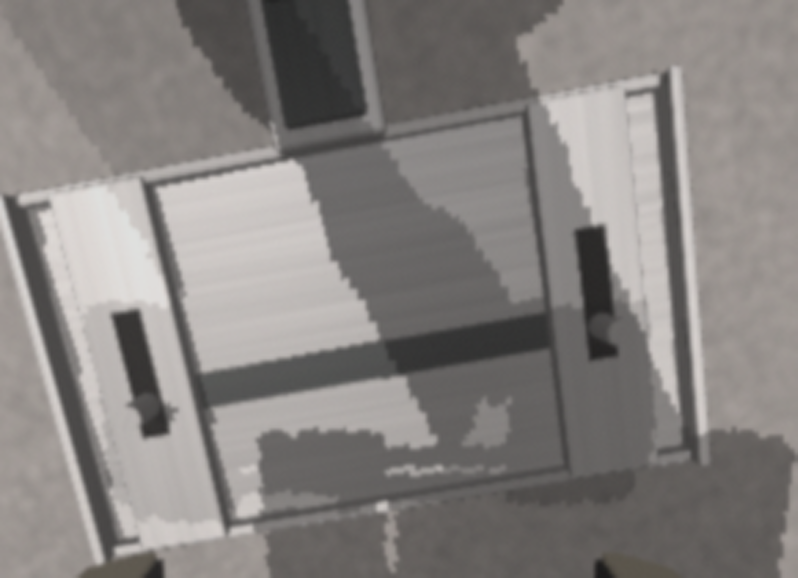

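View pics/w2b.png

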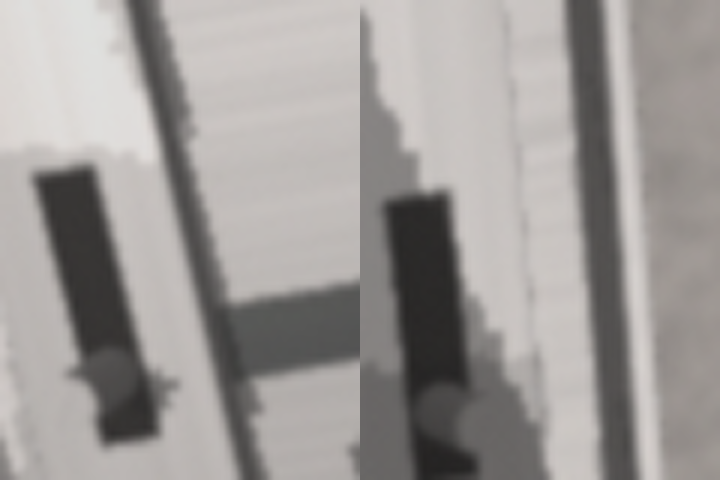

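Run:
```python
from h import *
d=load("w2"); o=lambda x,y:(180+x/2.75-.3,30+y/2.75-.3)
P={}
for k,(x,y,z) in dict(a0=(590,227.5,16),a1=(604,357.5,16),b0=(125,311.5,16),b1=(155.5,436,16),pa=(600,325,40),pb=(147,405,40),
   rimTL=(10,198,20),rimTR=(678,68,20),rimBR=(703,462,20)).items():
    P[k]=ray(d,*o(x,y),z)[:2]; print(k,P[k].round(1))
sa=(P['a0']+P['a1'])/2; sb=(P['b0']+P['b1'])/2
print("slot a",sa,"b",sb,"dist",np.linalg.norm(sa-sb))
c=(sa+sb)/2; v=sa-sb; yaw=np.arctan2(v[1],v[0])-np.pi/2
print("tray c",c,"yaw",np.degrees(yaw))
R=np.array([[np.cos(yaw),-np.sin(yaw)],[np.sin(yaw),np.cos(yaw)]])
for k in P: print(k,(R.T@(P[k]-c)).round(1))
print("slot len",np.linalg.norm(P['a0']-P['a1']),np.linalg.norm(P['b0']-P['b1']))
# project to other cams to check
t=load("top0"); s=load("scene0")
for p in (sa,sb): print(proj(t,[*p,16]),proj(s,[*p,16]))
```

```text
a0 [543.1 299.8]
a1 [584.5 298. ]
b0 [535.9 149.5]
b1 [577.6 147.2]
pa [570.3 292.6]
pb [563.9 155.2]
rimTL [495.3 126.6]
rimTR [503.9 331.1]
rimBR [625.6 324.1]
slot a [563.79557615 298.91345633] b [556.72578402 148.33362338] dist 150.74570658477148
tray c [560.26068008 223.62353986] yaw -2.6880890923418193
a0 [-20.7  75.3]
a1 [20.7 75.4]
b0 [-20.9 -75.2]
b1 [ 20.9 -75.5]
pa [ 6.7 69.3]
pb [  6.8 -68.2]
rimTL [ -60.4 -100. ]
rimTR [-61.3 104.7]
rimBR [ 60.5 103.4]
slot len 41.480496030630675 41.72966528423778
[192.48359446 216.52697639] [440.45193183 192.41684567]
[246.78315903 219.29190166] [390.24444054 195.87503213]
```

Run:
```python
from h import *
im=cv2.imread("pics/w2.png")
cl=cv2.createCLAHE(4,(2,2))
def f(x0,y0): 
    g=cv2.cvtColor(im[y0:y0+50,x0:x0+50],cv2.COLOR_BGR2GRAY); g=cv2.normalize(g,None,0,255,cv2.NORM_MINMAX); g=np.uint8(255*(g/255.)**.7)
    return cv2.resize(g,None,fx=8,fy=8,interpolation=cv2.INTER_NEAREST)
cv2.imwrite("pics/w2c.png",np.hstack([f(210,150),f(375,120)]))
d=load("w2")
yaw=np.radians(-2.688);R=np.array([[np.cos(yaw),-np.sin(yaw)],[np.sin(yaw),np.cos(yaw)]])
for y in(75,-75):
  for x in(5,8,12):
    p=R@[x,y]+[560.26,223.62]; print(y,x,[proj(d,[*p,z]).round(1) for z in(16,40)])
```

```text
75 5 [array([397. , 142.3]), array([404.6, 144.5])]
75 8 [array([397.4, 145.7]), array([405. , 148.2])]
75 12 [array([397.8, 150.1]), array([405.5, 153.1])]
-75 5 [array([232.6, 171.4]), array([224.7, 176.2])]
-75 8 [array([233.4, 174.6]), array([225.6, 179.7])]
-75 12 [array([234.5, 178.8]), array([226.8, 184.4])]
```

View pics/w2c.png

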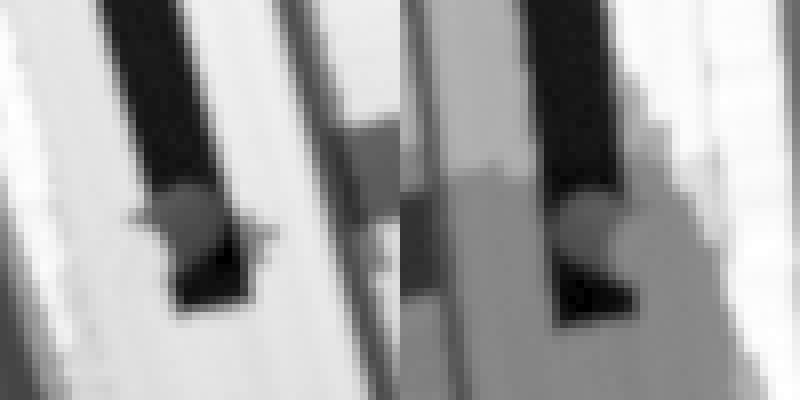

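Run:
```python
import numpy as np
w=np.array([-14,-434])/13/1000
for k in range(13):
    p=np.radians(167.3-7.023*k); print(k,round(w@[np.cos(p),np.sin(p)],4),round(w@[np.sin(p),-np.cos(p)],4))
```

```text
0 -0.0063 -0.0328
1 -0.0103 -0.0318
2 -0.0141 -0.0303
3 -0.0177 -0.0284
4 -0.021 -0.026
5 -0.024 -0.0232
6 -0.0267 -0.0201
7 -0.0289 -0.0167
8 -0.0308 -0.013
9 -0.0321 -0.0092
10 -0.033 -0.0052
11 -0.0334 -0.0011
12 -0.0333 0.003
```

Emit:
step_arm:
  rows:
    - [[-0.006,-0.033,-0.012,0.1226],[-0.01,-0.032,-0.012,0.1226],[-0.014,-0.03,-0.012,0.1226],[-0.018,-0.028,0,0.1226],[-0.021,-0.026,0,0.1226]]

```text
time_s: 2.33
tcp_pos: [601.4, 49.4, 240.4]
eef_rot: [0.408, 0.913, 0.001, 0.001]
ft_force: [-0.8, -0.4, -0.7]
grip_width: 92.9
```

Emit:
step_arm:
  rows:
    - [[-0.024,-0.023,0,0.1226],[-0.027,-0.02,0,0.1226],[-0.029,-0.017,0,0.1226],[-0.031,-0.013,0,0.1226],[-0.032,-0.009,0,0.1226]]

```text
time_s: 2.75
tcp_pos: [595.8, -117.9, 239.4]
eef_rot: [0.665, 0.747, 0.001, 0.0]
ft_force: [0.5, 0.5, 0.0]
grip_width: 93.2
```

Emit:
step_arm:
  rows:
    - [[-0.033,-0.005,0.012,0.1226],[-0.033,-0.001,0.012,0.1226],[-0.033,0.003,0.012,0.1226],[0,0,0,0],[0,0,0,0]]

```text
time_s: 3.17
tcp_pos: [591.8, -218.7, 202.3]
eef_rot: [0.79, 0.613, -0.001, -0.0]
ft_force: [0.6, 0.4, -0.3]
grip_width: 92.5
```

Run:
```python
from h import *
s=wgrab("w3"); print(s["time_s"],s["tcp_pos"],s["eef_rot"].round(4),s["joint_vel"].round(3),s["joints"].round(2))
```

```text
3.1667 [ 591.82130696 -218.69577327  202.2859331 ] [ 7.897e-01  6.135e-01 -8.000e-04 -3.000e-04] [-0.041 -0.023 -0.066 -0.009 -0.014  0.008  0.004] [ 0.09  0.72  0.39  1.6  -0.33  0.89  0.36]
```

View pics/w3.png

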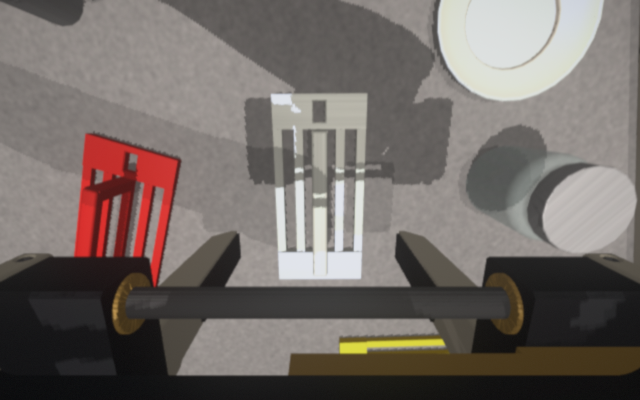

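The silver grate lies straight between the open fingers (end edge at row 94, hole at (320,111), far edge at row 279). The red one is well to the left. Next I'll check its centre.

Run:
```python
from h import *
d=load("w3"); P=[ray(d,u,v,8)[:2] for u,v in((272,94),(367,94),(361,278.5),(279,279))]
P=np.array(P);print(P.round(1),P.mean(0)); v=(P[0]+P[1]-P[2]-P[3])/2; print(np.linalg.norm(v),np.degrees(np.arctan2(v[1],v[0]))-90, np.linalg.norm(P[0]-P[1]))
s=manip.state();q=s["eef_rot"];print("tool y angle",2*np.degrees(np.arctan2(q[1],q[0]))-90)
# handle bar top ends z57
print(ray(d,320,130,57),ray(d,320,276,57))
```

```text
[[ 575.2 -118.7]
 [ 655.6 -139.2]
 [ 612.7 -313.9]
 [ 530.6 -293.6]] [ 593.52371515 -216.35993712]
180.20240132188567 -14.049156817413106 82.9698081659875
tool y angle -14.112258410143838
[ 608.3619035  -156.94850077   57.        ] [ 578.83392454 -273.77340423   57.        ]
```

Emit:
step_arm:
  rows:
    - [[0.002,0.001,0.02,0],[0,0,0.025,0],[0,0,0.025,0],[0,0,0.015,0],[0,0,0,0]]

```text
time_s: 3.63
tcp_pos: [593.4, -211.3, 114.8]
eef_rot: [0.787, 0.616, -0.001, -0.004]
ft_force: [-0.0, -0.1, 1.0]
grip_width: 93.1
```

Emit:
step_arm:
  rows:
    - [[0,0,0,0]]

```text
time_s: 3.72
tcp_pos: [594.9, -213.2, 117.8]
eef_rot: [0.788, 0.616, 0.001, -0.001]
ft_force: [0.6, -0.5, 1.5]
grip_width: 93.0
```

Emit:
step_arm:
  rows:
    - [[-0.003,0,0,0],[0,0,0,0],[0,0,0,0],[0,0,0,0],[0,0,0,0]]
  claw: 0
  force: 45

```text
time_s: 4.13
tcp_pos: [593.7, -218.7, 118.5]
eef_rot: [0.789, 0.614, 0.0, 0.0]
ft_force: [-0.9, -0.3, -0.2]
grip_width: 64.4
```

Emit:
step_arm:
  rows:
    - [[0,0,0,0],[0,0,0,0],[0,0,0,0],[0,0,0,0],[0,0,0,0]]

```text
time_s: 4.55
tcp_pos: [593.4, -218.6, 117.7]
eef_rot: [0.789, 0.614, -0.0, -0.0]
ft_force: [-0.2, 0.3, -0.0]
grip_width: 31.2
```

Emit:
step_arm:
  rows:
    - [[0,0,0,0],[0,0,0,0],[0,0,0,0],[0,0,0,0],[0,0,0,0]]

```text
time_s: 4.97
tcp_pos: [593.4, -218.7, 117.7]
eef_rot: [0.789, 0.614, -0.0, -0.0]
ft_force: [0.6, 0.8, 0.3]
grip_width: 11.4
```

Emit:
step_arm:
  rows:
    - [[0,0,0,0],[0,0,0,0]]

```text
time_s: 5.13
tcp_pos: [593.4, -218.6, 117.7]
eef_rot: [0.789, 0.614, -0.0, -0.0]
ft_force: [0.2, -0.2, -0.4]
grip_width: 11.5
```

Emit:
step_arm:
  rows:
    - [[0,0,-0.01,0],[0,0,-0.02,0],[0,0,-0.03,-0.065],[0,0,-0.03,-0.066],[0,0,-0.03,-0.066]]

```text
time_s: 5.55
tcp_pos: [592.6, -218.3, 238.6]
eef_rot: [0.724, 0.69, -0.001, -0.001]
ft_force: [0.7, 0.2, -3.8]
grip_width: 11.5
```

Run:
```python
from h import *
s=manip.state(); print(s["time_s"],s["tcp_pos"],s["eef_rot"].round(4),s["ft_force"],s["torque"],s["grip_width"])
```

```text
5.55 [ 592.64360366 -218.3037945   238.60337863] [ 7.238e-01  6.900e-01 -7.000e-04 -1.000e-03] [ 0.66612627  0.20988829 -3.76929197] [-0.03728821 -0.00040666  0.02766602] 11.464891900442181
```

Emit:
step_arm:
  rows:
    - [[0.02,-0.002,0,0],[0.034,-0.003,0,0],[0.035,-0.004,0,0],[0.035,-0.004,0,0],[0.035,-0.004,0,0]]

```text
time_s: 5.97
tcp_pos: [583.5, -57.4, 237.8]
eef_rot: [0.725, 0.689, -0.0, -0.001]
ft_force: [0.2, 1.0, -3.3]
grip_width: 11.3
```

Emit:
step_arm:
  rows:
    - [[0.035,-0.004,0,0],[0.035,-0.004,0,0],[0.035,-0.004,0,0],[0.035,-0.004,0,0],[0.035,-0.003,0,0]]

```text
time_s: 6.38
tcp_pos: [573.3, 118.4, 237.7]
eef_rot: [0.725, 0.689, -0.001, -0.001]
ft_force: [0.2, -1.1, -4.6]
grip_width: 11.8
```

Emit:
step_arm:
  rows:
    - [[0.035,-0.003,0,0],[0.032,-0.003,0,0],[0.024,-0.002,0,0],[0.014,0,0,0],[0,0,0,0]]

```text
time_s: 6.8
tcp_pos: [570.6, 227.0, 237.2]
eef_rot: [0.722, 0.691, 0.0, -0.001]
ft_force: [-0.5, 0.4, -3.3]
grip_width: 11.7
```

Emit:
step_arm:
  rows:
    - [[0,0,0,0],[0,0,0,0]]

```text
time_s: 6.97
tcp_pos: [572.1, 218.8, 237.8]
eef_rot: [0.726, 0.688, -0.001, 0.001]
ft_force: [0.4, -0.4, -3.3]
grip_width: 11.5
```

Run:
```python
from h import *
s=wgrab("w4"); print(s["time_s"],s["tcp_pos"],s["eef_rot"].round(4),s["ft_force"],s["torque"],s["joint_vel"].round(3),s["joints"].round(2))
grab("scene","s4");grab("top","t4")
```

```text
6.9667 [572.13942408 218.78940371 237.79123753] [ 0.7261  0.6876 -0.0011  0.001 ] [ 0.3717712  -0.37716774 -3.25436658] [-0.19241851  0.04487786 -0.00343544] [ 0.016 -0.004  0.009  0.003 -0.006 -0.    -0.001] [-0.63  0.65  0.38  1.63 -0.28  0.92 -0.2 ]
```

View pics/w4.png

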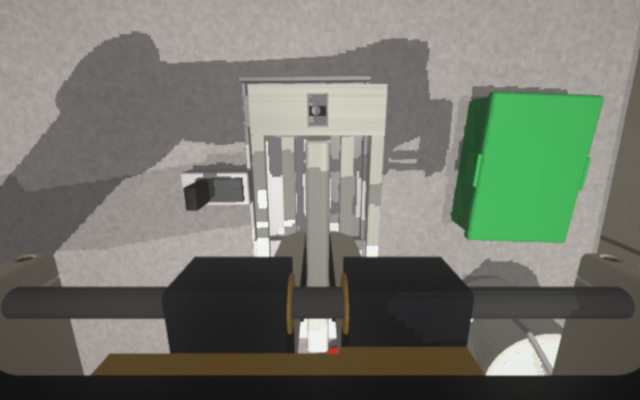

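View pics/s4.png

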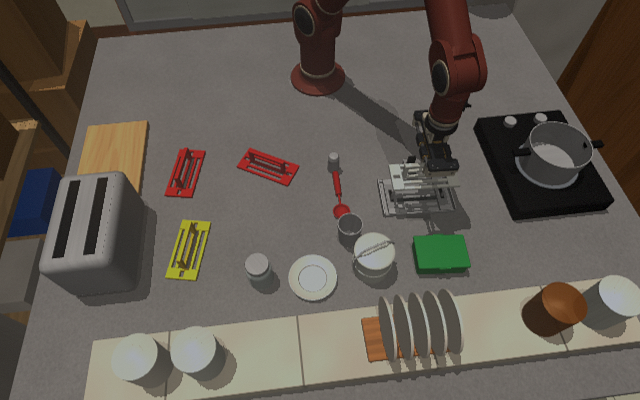

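Run:
```python
from h import *
im=cv2.imread("pics/w4.png")
cv2.imwrite("pics/w4a.png",cv2.resize(im[85:140,287:347],None,fx=10,fy=10,interpolation=cv2.INTER_CUBIC))
```

```text
(no output)
```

View pics/w4a.png

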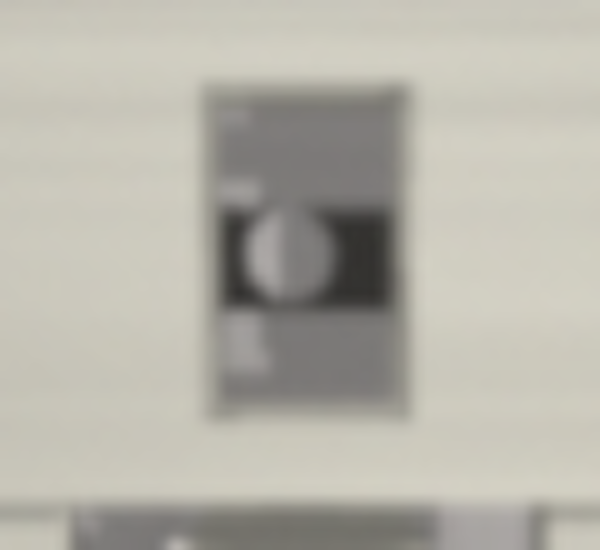

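Run:
```python
from h import *
d=load("w4")
pin=ray(d,315.55,110.05,40); print("pin",pin)
z=237.8-117.7
hc=[ray(d,287+x/10-.45,85+y/10-.45,z+8) for x,y in((205,90),(410,90),(410,415),(205,415))]
hc=np.mean(hc,0); print("hole top",hc)
q=Ro.from_quat([.7261,.6876,-.0011,.001]).as_matrix(); print(q.round(4))
tcp=np.array([572.14,218.79,237.79])
print("hole in tool",(q.T@(hc-tcp)).round(2)); print("pin in tool",(q.T@(pin-tcp)).round(2))
yaw=np.radians(-2.69);R=np.array([[np.cos(yaw),-np.sin(yaw)],[np.sin(yaw),np.cos(yaw)]])
print("pin tray",R.T@(pin[:2]-[560.26,223.62]))
```

```text
pin [573.72583369 298.06466935  40.        ]
hole top [575.11561088 295.87769791 128.1       ]
[[ 5.440e-02  9.985e-01 -2.000e-04]
 [ 9.985e-01 -5.440e-02 -3.000e-03]
 [-3.000e-03 -1.000e-04 -1.000e+00]]
hole in tool [ 77.46  -1.22 109.46]
pin in tool [ 79.83  -2.72 197.55]
pin tray [ 9.95714996 74.99461738]
```

Emit:
step_arm:
  rows:
    - [[0.001,-0.001,0.012,0],[0.001,0,0.02,0],[0,0,0.02,0],[0,0,0.012,0],[0,0,0.004,0]]

```text
time_s: 7.53
tcp_pos: [569.8, 222.6, 167.6]
eef_rot: [0.725, 0.688, -0.002, -0.001]
ft_force: [-1.7, -0.1, -3.7]
grip_width: 11.8
```

Emit:
step_arm:
  rows:
    - [[0,0,0,0],[0,0,0,0],[0,0,0,0]]

```text
time_s: 7.78
tcp_pos: [571.8, 224.0, 171.0]
eef_rot: [0.725, 0.689, 0.001, 0.001]
ft_force: [0.0, 1.1, -4.1]
grip_width: 11.4
```

Run:
```python
from h import *
s=wgrab("w5"); print(s["time_s"],s["tcp_pos"],s["eef_rot"].round(4),s["ft_force"],s["torque"],s["joint_vel"].round(3))
im=cv2.imread("pics/w5.png")
cv2.imwrite("pics/w5a.png",cv2.resize(im[85:145,287:347],None,fx=10,fy=10,interpolation=cv2.INTER_CUBIC))
```

```text
7.7833 [571.81386641 223.98051493 171.03911013] [7.250e-01 6.888e-01 1.200e-03 6.000e-04] [ 0.03484466  1.0735972  -4.10378398] [-0.16170298  0.06947387 -0.04880581] [-0.005 -0.007 -0.     0.    -0.001 -0.001 -0.   ]
```

View pics/w5a.png

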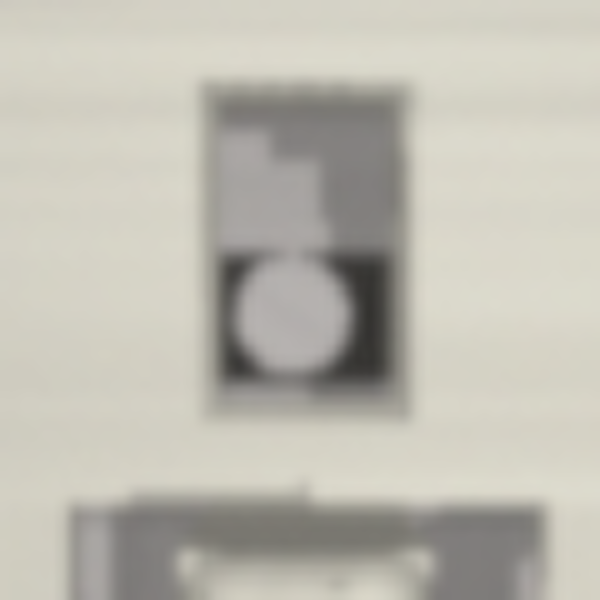

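```bash
cat > rel.py <<'E'
import sys
from h import *
def rel(tag,pc,hc,off,tcp,q):
    d=load(tag); f=lambda p,z: ray(d,off[0]+p[0]/10-.45,off[1]+p[1]/10-.45,z)
    z=tcp[2]-117.7; R=Ro.from_quat(q).as_matrix()
    pin=f(pc,40); h=f(hc,z+8); print("pin",pin.round(1),"pin in tool",(R.T@(pin-tcp)).round(2),"hole",(R.T@(h-tcp)).round(2), "pin z-",(z-40))
E
python3 - <<'E'
from rel import *
rel("w5",(293,313),(307.5,250),(287,85),np.array([571.81,223.98,171.04]),[7.250e-01,6.888e-01,1.200e-03,6.000e-04])
print(manip.state()["tcp_pos"],manip.state()["eef_rot"].round(4))
E
```

```text
pin [573.7 298.3  40. ] pin in tool [ 74.22  -2.21 131.1 ] hole [ 77.75  -1.23 109.77] pin z- 13.33999999999999
[571.71931959 224.05031363 171.0699826 ] [7.249e-01 6.888e-01 1.200e-03 6.000e-04]
```

Emit:
step_arm:
  rows:
    - [[-0.0035,-0.001,0.004,-0.003],[0,0,0.004,0],[0,0,0,0],[0,0,0,0],[0,0,0,0]]

```text
time_s: 8.25
tcp_pos: [569.7, 220.7, 161.7]
eef_rot: [0.724, 0.69, -0.0, -0.0]
ft_force: [-0.3, 0.3, -3.1]
grip_width: 11.5
```

Run:
```python
from h import *
s=wgrab("w6"); print(s["time_s"],s["tcp_pos"],s["eef_rot"].round(4),s["ft_force"],s["torque"],s["joint_vel"].round(3))
im=cv2.imread("pics/w6.png")
cv2.imwrite("pics/w6a.png",cv2.resize(im[85:145,287:347],None,fx=10,fy=10,interpolation=cv2.INTER_CUBIC))
```

```text
8.25 [569.68009977 220.70194394 161.71541496] [ 0.7238  0.69   -0.     -0.    ] [-0.32097252  0.28789242 -3.14447085] [-0.06304024  0.12893015 -0.0420532 ] [-0.    -0.002  0.001 -0.004  0.001  0.001  0.001]
```

View pics/w6a.png

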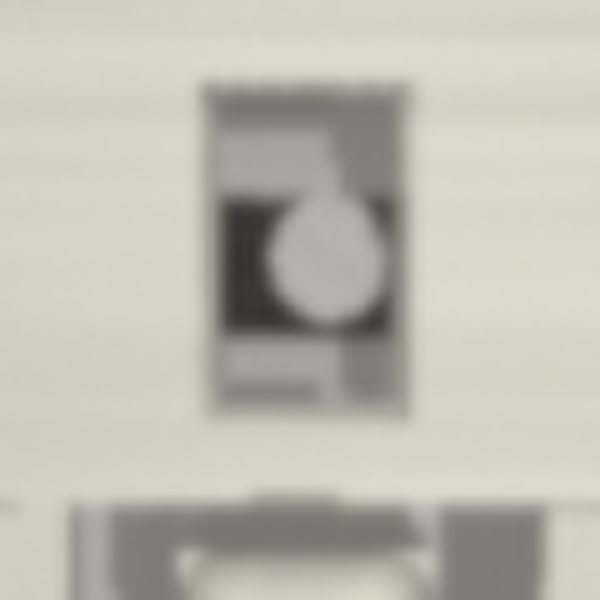

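Run:
```python
from rel import *
rel("w6",(327,258),(307.5,250),(287,85),np.array([569.68,220.70,161.72]),[.7238,.69,0,0])
```

```text
pin [573.4 298.2  40. ] pin in tool [7.7610e+01 3.0000e-02 1.2172e+02] hole [ 77.77  -1.25 109.7 ] pin z- 4.019999999999996
```

Emit:
step_arm:
  rows:
    - [[0,0.0012,0.001,0],[0,0,0.001,0],[0,0,0,0],[0,0,0,0]]

```text
time_s: 8.63
tcp_pos: [570.8, 220.6, 159.6]
eef_rot: [0.724, 0.69, -0.0, -0.0]
ft_force: [-0.2, 0.5, -4.1]
grip_width: 11.7
```

Run:
```python
from h import *
s=wgrab("w7"); print(s["time_s"],s["tcp_pos"],s["eef_rot"].round(4),s["ft_force"],s["torque"],s["joint_vel"].round(3))
im=cv2.imread("pics/w7.png")
cv2.imwrite("pics/w7a.png",cv2.resize(im[85:145,287:347],None,fx=10,fy=10,interpolation=cv2.INTER_CUBIC))
```

```text
8.6333 [570.84557475 220.57494161 159.63755956] [ 7.238e-01  6.900e-01 -1.000e-04 -0.000e+00] [-0.1939814   0.5187554  -4.14632087] [-0.08771625  0.07421948 -0.00412701] [-0.001 -0.004  0.001 -0.001 -0.002  0.002 -0.   ]
```

View pics/w7a.png

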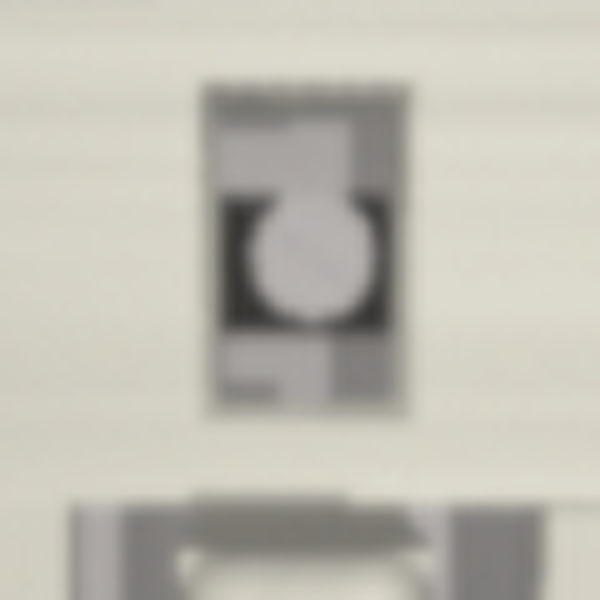

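The pin is centred in the +y hole (crop (312,257) against a hole centre of 308). I'll lower gently and watch the force.

Emit:
step_arm:
  rows:
    - [[0,0.0002,0.001,0],[0,0,0.001,0],[0,0,0.001,0],[0,0,0,0]]

```text
time_s: 9.02
tcp_pos: [570.9, 220.5, 156.5]
eef_rot: [0.724, 0.69, -0.0, -0.0]
ft_force: [0.4, 0.7, -4.8]
grip_width: 11.4
```

Emit:
step_arm:
  rows:
    - [[0,0,0.001,0],[0,0,0.001,0],[0,0,0,0]]

```text
time_s: 9.27
tcp_pos: [570.9, 220.5, 154.5]
eef_rot: [0.724, 0.69, -0.0, -0.0]
ft_force: [0.4, 0.2, -4.1]
grip_width: 11.8
```

Run:
```python
from h import *
s=manip.state(); print(s["time_s"],s["tcp_pos"],s["eef_rot"].round(4),s["ft_force"],s["torque"],s["grip_width"])
```

```text
9.2667 [570.94016919 220.52851532 154.49518963] [ 7.238e-01  6.900e-01 -2.000e-04 -1.000e-04] [ 0.41945875  0.16111762 -4.09162038] [-0.08361338  0.0583369  -0.05746093] 11.77444368973267
```

Emit:
step_arm:
  rows:
    - [[0,0,0.0015,0],[0,0,0.0015,0],[0,0,0.0015,0],[0,0,0.0015,0],[0,0,0,0]]

```text
time_s: 9.68
tcp_pos: [570.8, 220.5, 148.3]
eef_rot: [0.724, 0.69, -0.0, -0.0]
ft_force: [0.1, 0.8, -2.6]
grip_width: 12.1
```

Run:
```python
from h import *
s=wgrab("w8"); print(s["time_s"],s["tcp_pos"],s["eef_rot"].round(4),s["ft_force"],s["torque"],s["joint_vel"].round(3))
im=cv2.imread("pics/w8.png")
cv2.imwrite("pics/w8a.png",cv2.resize(im[85:145,287:347],None,fx=10,fy=10,interpolation=cv2.INTER_CUBIC))
```

```text
9.6833 [570.84754791 220.5138081  148.32870401] [ 7.238e-01  6.900e-01 -4.000e-04 -2.000e-04] [ 0.1090445   0.76253505 -2.61628581] [-0.10941454  0.08139938 -0.00656015] [-0.001 -0.004  0.    -0.003  0.002  0.004  0.001]
```

View pics/w8a.png

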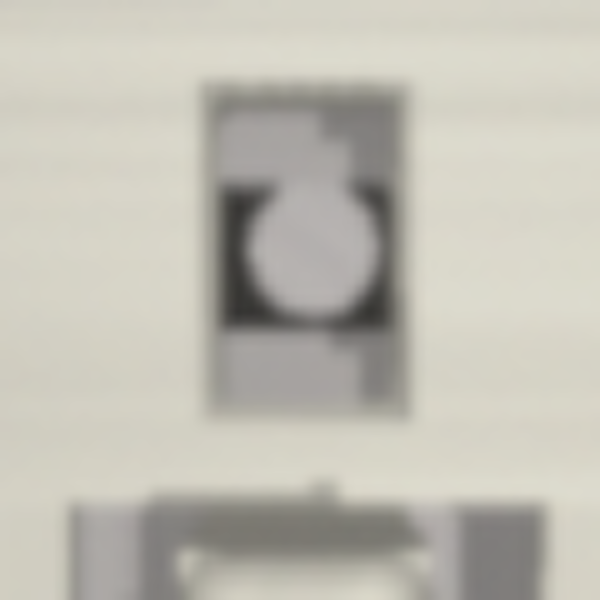

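Emit:
step_arm:
  rows:
    - [[0,0,0.002,0],[0,0,0.002,0],[0,0,0.002,0],[0,0,0.002,0],[0,0,0,0]]

```text
time_s: 10.15
tcp_pos: [570.8, 220.5, 140.2]
eef_rot: [0.724, 0.69, -0.001, -0.0]
ft_force: [0.5, 0.6, -4.4]
grip_width: 11.5
```

Emit:
step_arm:
  rows:
    - [[0,0,0.0015,0],[0,0,0.0015,0],[0,0,0.001,0],[0,0,0,0]]

```text
time_s: 10.48
tcp_pos: [570.9, 220.5, 136.5]
eef_rot: [0.724, 0.69, -0.0, -0.0]
ft_force: [-0.4, -0.2, -3.6]
grip_width: 11.3
```

Emit:
step_arm:
  rows:
    - [[0,0,0.001,0],[0,0,0.0005,0],[0,0,0.0005,0],[0,0,0,0]]

```text
time_s: 10.82
tcp_pos: [571.0, 220.6, 134.7]
eef_rot: [0.724, 0.69, -0.0, -0.0]
ft_force: [-0.5, -0.1, -3.9]
grip_width: 11.5
```

Emit:
step_arm:
  rows:
    - [[0,0,0.0005,0],[0,0,0.0005,0],[0,0,0,0]]

```text
time_s: 11.07
tcp_pos: [571.1, 220.6, 133.8]
eef_rot: [0.724, 0.69, 0.0, 0.0]
ft_force: [-0.7, 0.1, -2.3]
grip_width: 11.3
```

Emit:
step_arm:
  rows:
    - [[0,0,0.0005,0],[0,0,0.0003,0],[0,0,0,0],[0,0,0,0]]

```text
time_s: 11.4
tcp_pos: [571.1, 220.6, 133.7]
eef_rot: [0.724, 0.69, 0.0, -0.0]
ft_force: [-2.2, -1.4, 3.5]
grip_width: 11.8
```

Run:
```python
from h import *
s=wgrab("w9"); print(s["time_s"],s["tcp_pos"],s["eef_rot"].round(4),s["ft_force"],s["torque"],s["joint_vel"].round(3))
im=cv2.imread("pics/w9.png")
cv2.imwrite("pics/w9a.png",cv2.resize(im[60:260,150:470],None,fx=2.5,fy=2.5,interpolation=cv2.INTER_CUBIC))
```

```text
11.4 [571.12374134 220.55626005 133.67670441] [ 7.238e-01  6.900e-01  2.000e-04 -0.000e+00] [-2.18888001 -1.38181692  3.4910931 ] [-0.20602031  0.53015303  0.05786134] [-0.001  0.002  0.     0.     0.001 -0.001  0.   ]
```

View pics/w9a.png

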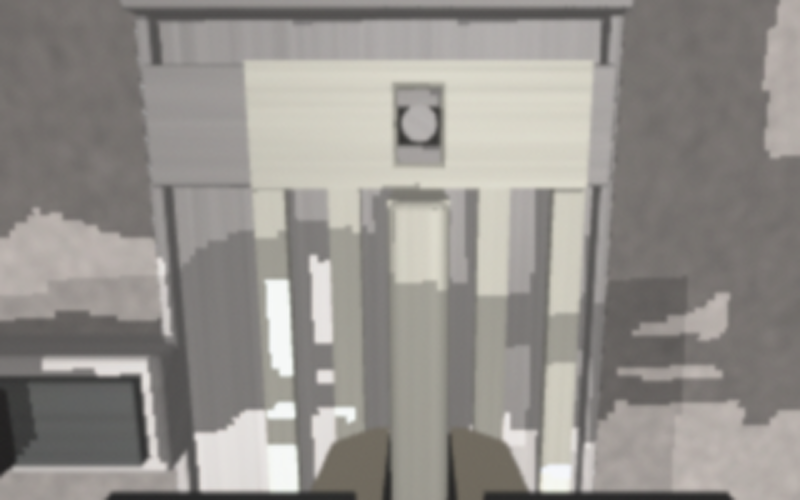

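Contact came at TCP z = 133.7, exactly the predicted home height (117.7 + 16), at about 7 N, with the pin standing in the hole. Now I'll let go.

Emit:
step_arm:
  rows:
    - [[0,0,-0.0004,0],[0,0,0,0],[0,0,0,0],[0,0,0,0],[0,0,0,0]]
  claw: 0.4

```text
time_s: 11.87
tcp_pos: [571.2, 220.6, 133.2]
eef_rot: [0.724, 0.69, 0.0, 0.0]
ft_force: [0.5, 0.5, 0.2]
grip_width: 36.6
```

Emit:
step_arm:
  rows:
    - [[0,0,0,0],[0,0,0,0]]

```text
time_s: 12.03
tcp_pos: [571.1, 220.6, 133.2]
eef_rot: [0.724, 0.69, -0.0, 0.0]
ft_force: [-0.0, 0.6, -0.2]
grip_width: 37.3
```

Now up, closing the fingers above the bar, then look.

Emit:
step_arm:
  rows:
    - [[0,0,-0.01,0],[0,0,-0.02,0],[0,0,-0.03,0],[0,0,-0.03,0],[0,0,-0.02,0]]

```text
time_s: 12.45
tcp_pos: [572.0, 220.6, 247.0]
eef_rot: [0.724, 0.69, 0.002, 0.001]
ft_force: [0.7, 0.4, 0.2]
grip_width: 36.9
```

Emit:
step_arm:
  rows:
    - [[0,-0.02,0,0],[0,-0.035,0,0],[0,-0.035,0,0],[0,-0.03,0,0],[0,-0.015,0,0]]
  claw: 0

```text
time_s: 12.87
tcp_pos: [432.3, 227.2, 243.9]
eef_rot: [0.723, 0.691, -0.001, -0.001]
ft_force: [-0.4, -0.2, 0.6]
grip_width: 8.4
```

Emit:
step_arm:
  rows:
    - [[0,-0.01,0,0],[0,0,0,0],[0,0,0,0]]

```text
time_s: 13.12
tcp_pos: [427.1, 227.7, 244.0]
eef_rot: [0.724, 0.69, 0.001, 0.0]
ft_force: [0.1, 0.4, 0.3]
grip_width: 0.5
```

Run:
```python
from h import *
s=wgrab("w10"); print(s["time_s"],s["tcp_pos"],s["eef_rot"].round(4),s["ft_force"],s["joint_vel"].round(3),s["joints"].round(2))
grab("scene","s10");im,_=grab("top","t10")
cv2.imwrite("pics/t10a.png",cv2.resize(im[185:275,170:270],None,fx=6.6,fy=6.6,interpolation=cv2.INTER_CUBIC))
```

```text
13.1167 [427.12364884 227.65909923 244.044399  ] [7.238e-01 6.901e-01 1.000e-03 5.000e-04] [0.0994254  0.4324066  0.31141557] [ 0.018  0.019  0.006 -0.028  0.001 -0.002  0.   ] [-0.82  0.46  0.4   1.98 -0.26  0.75 -0.31]
```

View pics/w10.png

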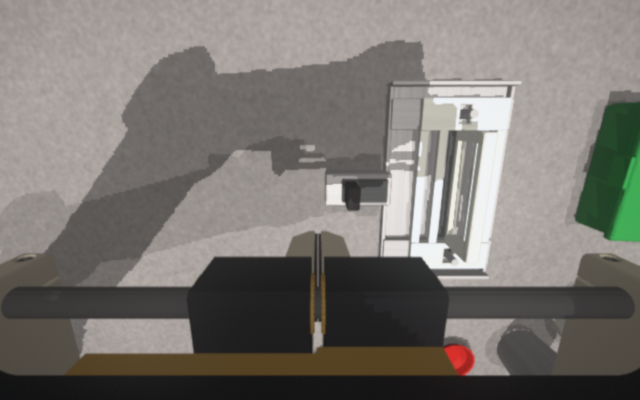

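View pics/t10a.png

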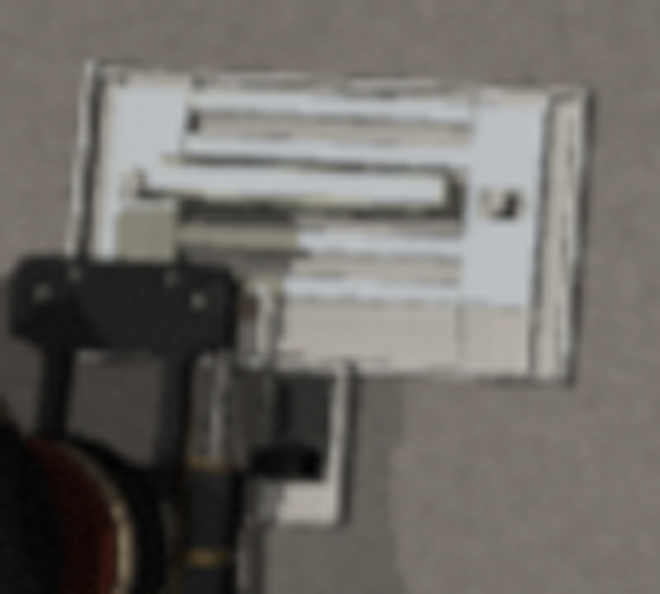

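Run:
```python
from h import *
im=cv2.imread("pics/w10.png")
cv2.imwrite("pics/w10a.png",cv2.resize(im[70:285,315:530],None,fx=2.75,fy=2.75,interpolation=cv2.INTER_CUBIC))
d=load("w10")
yaw=np.radians(-2.69);R=np.array([[np.cos(yaw),-np.sin(yaw)],[np.sin(yaw),np.cos(yaw)]])
tt=lambda p: R.T@(p[:2]-np.array([560.26,223.62]))
# tab top rectangle approx corners pixels, z=65
for u,v in((344,178),(358,178),(347,193),(360,193),(345,209),(359,209)): print((u,v),tt(ray(d,u,v,65)).round(1),tt(ray(d,u,v,33)).round(1))
```

```text
(344, 178) [-110.3   19.5] [-107.3   13.3]
(358, 178) [-97.8  19.5] [-93.3  13.3]
(347, 193) [-107.3    5.8] [-103.9   -2.1]
(360, 193) [-95.6   5.8] [-90.8  -2.1]
(345, 209) [-108.7   -9.2] [-105.5  -18.9]
(359, 209) [-95.9  -9.3] [-91.2 -19. ]
```

View pics/w10a.png

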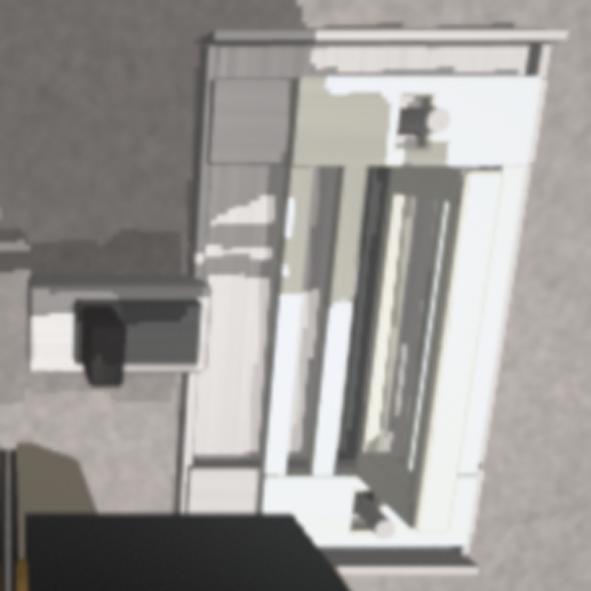

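Both pins stand up through their holes (crop (438,120) and (385,525)) and the grate lies flat. The catch tab is at tray x of about -102, y of about 0. Next I'll lower the closed fingers behind the tab.

Emit:
step_arm:
  rows:
    - [[0.002,-0.006,0.015,0],[0,0,0.028,0],[0,0,0.03,0],[0,0,0.025,0],[0,0,0.012,0]]

```text
time_s: 13.68
tcp_pos: [420.4, 229.0, 130.5]
eef_rot: [0.724, 0.69, -0.002, -0.0]
ft_force: [0.6, -0.4, 0.1]
grip_width: 0.5
```

Emit:
step_arm:
  rows:
    - [[0,0,0.006,0],[0,0,0,0],[0,0,0,0]]

```text
time_s: 13.93
tcp_pos: [421.3, 229.6, 127.5]
eef_rot: [0.724, 0.69, 0.0, 0.0]
ft_force: [0.4, 0.1, -0.9]
grip_width: 0.6
```

Run:
```python
from h import *
s=wgrab("w11"); print(s["time_s"],s["tcp_pos"],s["eef_rot"].round(4),s["ft_force"],s["joint_vel"].round(3),s["joints"].round(2))
im,_=grab("scene","s11")
cv2.imwrite("pics/s11a.png",cv2.resize(im[130:230,370:480],None,fx=6,fy=6,interpolation=cv2.INTER_CUBIC))
```

```text
13.9333 [421.29941803 229.59381023 127.49151156] [7.241e-01 6.897e-01 3.000e-04 3.000e-04] [ 0.42119475  0.09993795 -0.90537228] [-0.011 -0.024  0.005 -0.003  0.003  0.003 -0.   ] [-0.73  0.65  0.28  2.09 -0.38  0.45 -0.21]
```

View pics/w11.png

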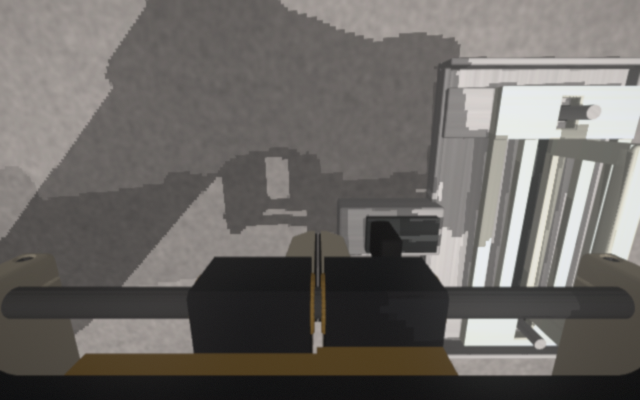

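View pics/s11a.png

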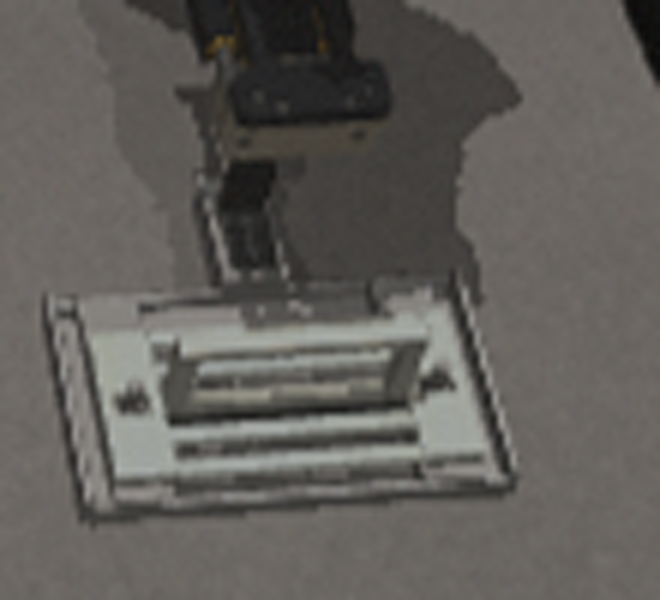

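Emit:
step_arm:
  rows:
    - [[0,0.005,0,0],[0,0.005,0,0],[0,0.003,0,0],[0,0.003,0,0],[0,0.003,0,0]]

```text
time_s: 14.45
tcp_pos: [439.5, 228.9, 127.5]
eef_rot: [0.724, 0.69, -0.0, -0.0]
ft_force: [-3.0, 0.8, 0.7]
grip_width: 0.5
```

Emit:
step_arm:
  rows:
    - [[0,0.004,0,0],[0,0.004,0,0],[0,0.004,0,0],[0,0.004,0,0],[0,0.004,0,0]]

```text
time_s: 14.87
tcp_pos: [459.4, 227.9, 127.3]
eef_rot: [0.724, 0.69, -0.0, -0.0]
ft_force: [-1.9, -0.4, 0.8]
grip_width: 0.7
```

Run:
```python
from h import *
s=wgrab("w12"); print(s["time_s"],s["tcp_pos"],s["eef_rot"].round(4),s["ft_force"],s["torque"],s["grip_width"])
```

```text
14.8667 [459.40998195 227.90137733 127.25173656] [ 7.237e-01  6.901e-01 -3.000e-04 -2.000e-04] [-1.92779755 -0.38939543  0.82063174] [0.0119025  0.53378712 0.06767142] 0.6668721413163601
```

View pics/w12.png

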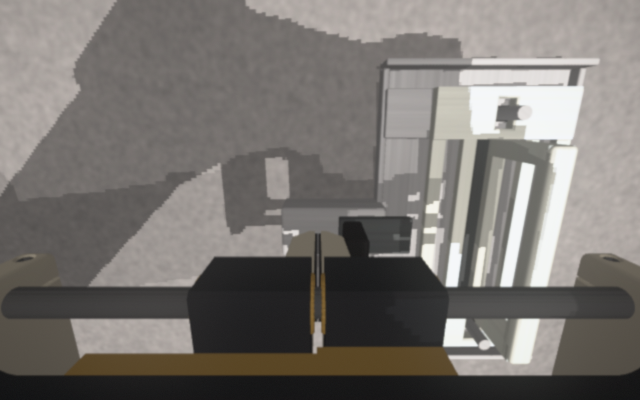

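The fingers are pushing the tab at about 2 N and the catch is sliding. I'll continue to the stop.

Emit:
step_arm:
  rows:
    - [[0,0.003,0,0],[0,0.003,0,0],[0,0.003,0,0],[0,0.003,0,0],[0,0.003,0,0]]

```text
time_s: 15.33
tcp_pos: [474.5, 227.2, 127.3]
eef_rot: [0.724, 0.69, -0.0, -0.0]
ft_force: [-1.9, 0.3, 0.2]
grip_width: 0.9
```

Emit:
step_arm:
  rows:
    - [[0,0.001,0,0],[0,0.001,0,0],[0,0.001,0,0]]

```text
time_s: 15.58
tcp_pos: [477.2, 227.1, 127.3]
eef_rot: [0.724, 0.69, -0.0, -0.0]
ft_force: [-1.6, 0.6, -0.3]
grip_width: 0.6
```

Emit:
step_arm:
  rows:
    - [[0,0.0007,0,0],[0,0.0007,0,0],[0,0,0,0]]

```text
time_s: 15.83
tcp_pos: [478.7, 227.0, 127.3]
eef_rot: [0.724, 0.69, -0.0, 0.0]
ft_force: [-1.8, 0.2, -0.1]
grip_width: 0.6
```

Emit:
step_arm:
  rows:
    - [[0,0.0007,0,0],[0,0.0007,0,0],[0,0,0,0]]

```text
time_s: 16.08
tcp_pos: [480.1, 226.9, 127.3]
eef_rot: [0.724, 0.69, -0.0, 0.0]
ft_force: [-1.5, 1.3, -0.8]
grip_width: 0.5
```

Emit:
step_arm:
  rows:
    - [[0,0.0006,0,0],[0,0.0006,0,0],[0,0,0,0]]

```text
time_s: 16.33
tcp_pos: [481.4, 226.8, 127.3]
eef_rot: [0.724, 0.69, 0.0, 0.0]
ft_force: [-1.8, 0.6, -0.2]
grip_width: 0.4
```

Emit:
step_arm:
  rows:
    - [[0,0.0006,0,0],[0,0,0,0]]

```text
time_s: 16.5
tcp_pos: [481.9, 226.8, 127.3]
eef_rot: [0.724, 0.69, -0.0, 0.0]
ft_force: [-3.2, 1.1, -1.1]
grip_width: 0.6
```

Emit:
step_arm:
  rows:
    - [[0,0.0005,0,0],[0,0,0,0]]

```text
time_s: 16.67
tcp_pos: [482.4, 226.8, 127.3]
eef_rot: [0.724, 0.69, -0.0, 0.0]
ft_force: [-2.5, -0.9, -0.9]
grip_width: 0.6
```

Emit:
step_arm:
  rows:
    - [[0,0.0005,0,0],[0,0,0,0]]

```text
time_s: 16.83
tcp_pos: [482.9, 226.8, 127.3]
eef_rot: [0.724, 0.69, -0.0, 0.0]
ft_force: [-1.6, 0.1, -1.5]
grip_width: 0.5
```

Emit:
step_arm:
  rows:
    - [[0,0.0004,0,0],[0,0,0,0]]

```text
time_s: 17.0
tcp_pos: [483.3, 226.8, 127.3]
eef_rot: [0.724, 0.69, -0.0, 0.0]
ft_force: [-1.7, 1.5, -1.1]
grip_width: 0.7
```

Emit:
step_arm:
  rows:
    - [[0,0.0006,0,0],[0,0,0,0]]

```text
time_s: 17.17
tcp_pos: [483.9, 226.7, 127.3]
eef_rot: [0.724, 0.69, -0.0, 0.0]
ft_force: [-1.7, -0.4, -1.3]
grip_width: 0.5
```

Emit:
step_arm:
  rows:
    - [[0,0.0006,0,0],[0,0,0,0]]

```text
time_s: 17.33
tcp_pos: [484.0, 226.7, 127.3]
eef_rot: [0.724, 0.69, -0.0, -0.0]
ft_force: [-3.6, 0.9, 0.2]
grip_width: 0.2
```

Emit:
step_arm:
  rows:
    - [[0,0.0006,0,0],[0,0,0,0]]

```text
time_s: 17.5
tcp_pos: [484.2, 226.7, 127.3]
eef_rot: [0.724, 0.69, -0.001, -0.001]
ft_force: [-4.5, 0.2, 2.2]
grip_width: 0.7
```

Emit:
step_arm:
  rows:
    - [[0,0.0008,0,0],[0,0,0,0],[0,0,0,0]]

```text
time_s: 17.75
tcp_pos: [484.3, 226.7, 127.3]
eef_rot: [0.724, 0.69, -0.001, -0.001]
ft_force: [-6.0, 0.1, 3.2]
grip_width: 0.6
```

Emit:
step_arm:
  rows:
    - [[0,0.0008,0,0],[0,0,0,0],[0,0,0,0]]

```text
time_s: 18.0
tcp_pos: [484.4, 226.7, 127.3]
eef_rot: [0.724, 0.69, -0.002, -0.002]
ft_force: [-8.2, -0.0, 4.3]
grip_width: -0.0
```

Run:
```python
from h import *
s=wgrab("w13"); print(s["time_s"],s["tcp_pos"],s["eef_rot"].round(4),s["ft_force"],s["torque"],s["grip_width"])
```

```text
18.0 [484.41349157 226.73153439 127.25704955] [ 0.7235  0.6903 -0.0021 -0.0018] [-8.16105901 -0.03532824  4.31341178] [0.08550154 1.60973474 0.0326304 ] -0.01311705853187698
```

View pics/w13.png

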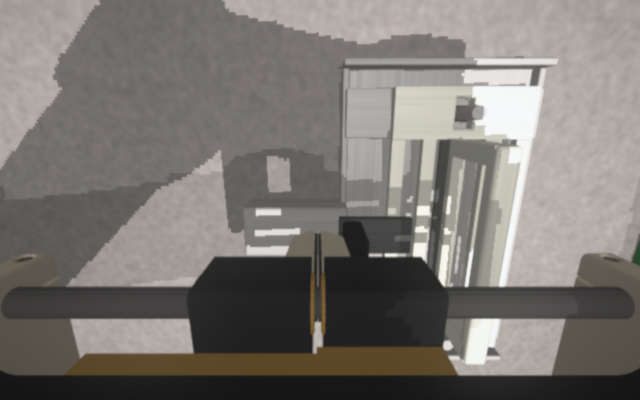

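The arm stalled at x = 484.4 with the force rising to 8 N, so the catch is at its stop, and the dark tongue lies over the grate edge (about (400,230)). I'll back off and go up.

Emit:
step_arm:
  rows:
    - [[0,-0.005,0,0],[0,-0.012,0,0],[0,-0.015,0,0],[0,-0.01,-0.005,0],[0,-0.005,-0.02,0]]

```text
time_s: 18.47
tcp_pos: [438.4, 228.2, 151.1]
eef_rot: [0.724, 0.69, -0.002, 0.0]
ft_force: [-0.4, -0.3, -0.5]
grip_width: 0.7
```

Emit:
step_arm:
  rows:
    - [[0,0,-0.03,0],[0,0,-0.035,0],[0,0,-0.03,0],[0,0,-0.015,0],[0,0,0,0]]

```text
time_s: 18.88
tcp_pos: [442.8, 229.2, 266.8]
eef_rot: [0.724, 0.69, 0.006, 0.002]
ft_force: [0.5, -0.9, 0.4]
grip_width: 0.7
```

Emit:
step_arm:
  rows:
    - [[0,0,0,0],[0,0,0,0]]

```text
time_s: 19.05
tcp_pos: [439.6, 228.6, 261.7]
eef_rot: [0.724, 0.69, -0.0, 0.0]
ft_force: [-0.3, -0.0, 0.1]
grip_width: 0.3
```

Run:
```python
from h import *
s=wgrab("w14"); print(s["time_s"],s["tcp_pos"],s["eef_rot"].round(4),s["ft_force"],s["joint_vel"].round(3))
grab("scene","s14");grab("top","t14")
im=cv2.imread("pics/w14.png")
cv2.imwrite("pics/w14a.png",cv2.resize(im[60:280,290:540],None,fx=2.7,fy=2.7,interpolation=cv2.INTER_CUBIC))
im=cv2.imread("pics/s14.png")
cv2.imwrite("pics/s14a.png",cv2.resize(im[130:230,370:480],None,fx=6,fy=6,interpolation=cv2.INTER_CUBIC))
```

```text
19.05 [439.58023949 228.5651023  261.67574565] [ 7.239e-01  6.899e-01 -3.000e-04  2.000e-04] [-0.31203137 -0.00810977  0.14678416] [ 0.002  0.02  -0.007  0.013 -0.001  0.006 -0.001]
```

View pics/w14a.png

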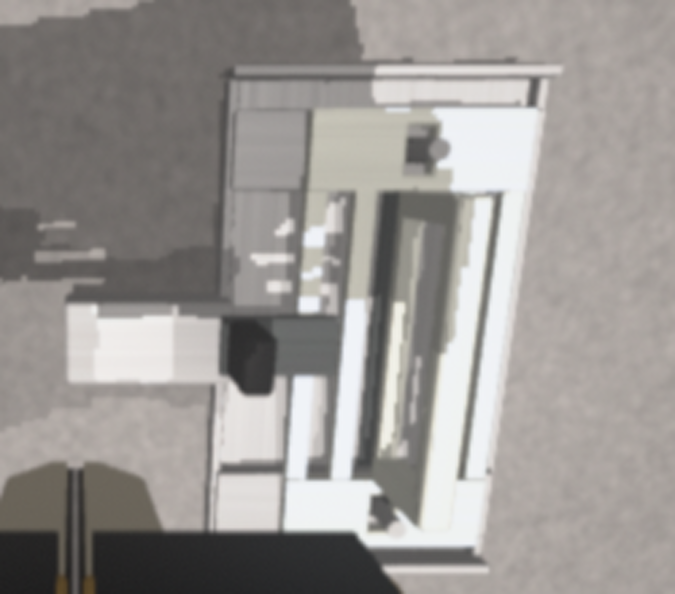

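View pics/s14a.png

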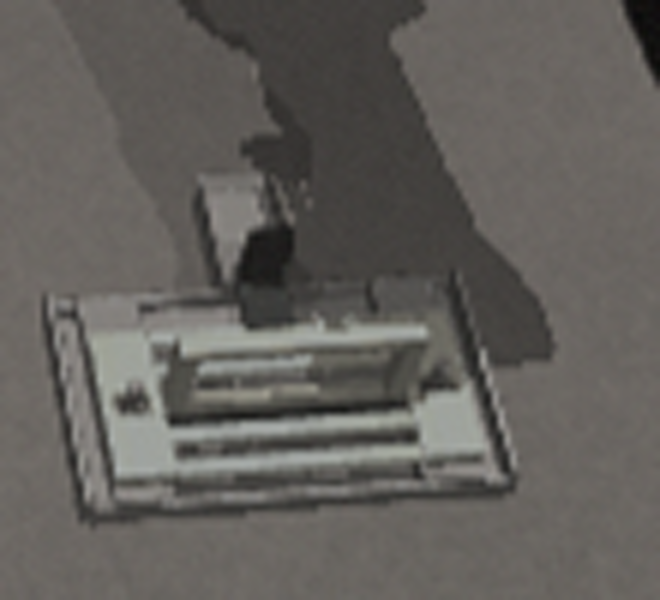

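View pics/t14.png

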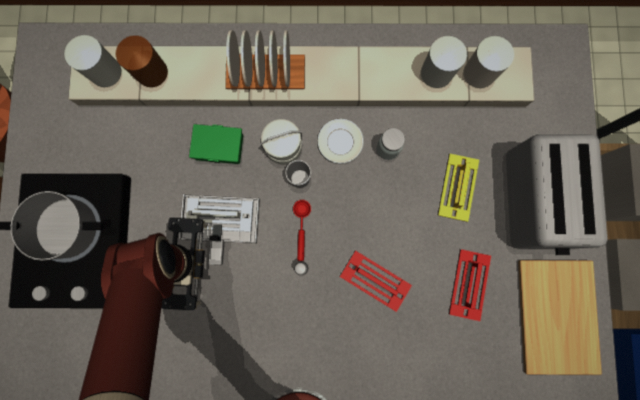

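Run:
```python
from h import *
d=load("w14")
yaw=np.radians(-2.69);R=np.array([[np.cos(yaw),-np.sin(yaw)],[np.sin(yaw),np.cos(yaw)]])
tt=lambda u,v,z: (R.T@(ray(d,290+u/2.7,60+v/2.7,z)[:2]-np.array([560.26,223.62]))).round(1)
print("tongue tip",tt(338,347,32.5)," grate +y corners",tt(313,108,24),tt(540,108,24),"-x edge low",tt(283,520,24),"pins",tt(439,149,40),tt(396,529,40),"tab top",tt(230,320,65),tt(272,323,65))
```

```text
tongue tip [-17.4  -0.5]  grate +y corners [-31.9  89.7] [53.6 89.7] -x edge low [-31.8 -79. ] pins [10.3 74.7] [ 10.5 -75.6] tab top [-67.1  16.8] [-52.3  15.7]
```

Checks before handing in:
- **Tongue tip:** at tray x of -17.4 mm, against -18 for fully in.
- **Pins:** at (10.3, 74.7) and (10.5, -75.6) mm at full height.
- **Grate corners:** fit the home height.

The bystanders have not moved.

Run:
```python
from rig import manip
print(manip.job_done())
```

```text
the job is handed in; nothing more can be done
None
```

The grate is back on the tray with both pins in its end holes, and the catch is pushed fully in. I handed the job in at about 19 s of the 67 s allowed, with the robot touching nothing.

- **Grate:** I picked up the silver grate by its handle. The wrist camera saw one pin through its hole, so I centred on that and lowered in small steps. There was no pin force on the way down. It met the ledges at about 7 N, at the height expected for home (TCP z 133.7 mm).
- **Catch:** I pushed the tab with closed fingers at about 2–3 N until it stalled at its stop with 8 N.
- **Last checks:** The tongue tip was at tray x -17.4 mm (expected -18). The pins stood at full height at x about +10.4, y about ±75 mm, and the grate corners fit the home height. In the final top view the other kitchen things looked to be where they started; I compared them by eye only.
- **Disagreement:** The wrist and top cameras differed by about 1.5 mm on the tray's y, which the long holes allow for. I did not measure flatness separately; it rests on the contact height and the corner positions.

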